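# Re-rack the screwdrivers in reverse order for reassembly

## Task

The four screwdrivers stand in the wooden stand in the order in which they were used to take the machine apart; putting it back together needs them the other way round. Move them all to the empty steel rack in reverse order: the one that stands leftmost in the wooden stand goes into the rightmost hole of the rack, the next one into the hole beside it, and so on to the rightmost, which goes leftmost. Leave each upright, blade down through its hole and handle seated in the collar.

Things in the scene. Friction and masses are not known exactly. Their poses are not given: they have to be found in the camera images.
- handle_red (a point): Loose red-handled (slotted) screwdriver, upright in a hole of the wooden stand: handle 113 mm long, 31 mm thick, uppermost; below it a steel blade 107 mm long, 4 to 6 mm thick. The point is on its axis, 22 mm below the handle's top end, 91 mm above the handle's foot, 198 mm above the blade's tip; own y axis up. Seated in either stand, the point is 207 mm above the worktop..
- handle_yellow (a point): Loose yellow-handled (square) screwdriver, upright in a hole of the wooden stand: handle 108 mm long, 30 mm thick, uppermost; below it a steel blade 102 mm long, 4 to 6 mm thick. The point is on its axis, 22 mm below the handle's top end, 86 mm above the handle's foot, 188 mm above the blade's tip; own y axis up. Seated in either stand, the point is 201 mm above the worktop..
- handle_black (a point): Loose black-handled (cross) screwdriver, upright in a hole of the wooden stand: handle 98 mm long, 28 mm thick, uppermost; below it a steel blade 92 mm long, 4 to 6 mm thick. The point is on its axis, 22 mm below the handle's top end, 76 mm above the handle's foot, 168 mm above the blade's tip; own y axis up. Seated in either stand, the point is 190 mm above the worktop..
- handle_green (a point): Loose green-handled (small cross) screwdriver, upright in a hole of the wooden stand: handle 82 mm long, 25 mm thick, uppermost; below it a steel blade 78 mm long, 4 to 6 mm thick. The point is on its axis, 22 mm below the handle's top end, 60 mm above the handle's foot, 138 mm above the blade's tip; own y axis up. Seated in either stand, the point is 174 mm above the worktop..
- start_red (a point): The hole of the wooden stand in which the red screwdriver starts (part of the stand, stays there): centre of its mouth, 120 mm above the worktop. All holes look alike: a black collar, mouth 33 mm wide, tapering over 11 mm to a 12 mm bore (a guide tube 60 mm long below it).
- start_yellow (a point): The hole of the wooden stand in which the yellow screwdriver starts (part of the stand, stays there): centre of its mouth, 120 mm above the worktop. All holes look alike: a black collar, mouth 33 mm wide, tapering over 11 mm to a 12 mm bore (a guide tube 60 mm long below it).
- start_black (a point): The hole of the wooden stand in which the black screwdriver starts (part of the stand, stays there): centre of its mouth, 120 mm above the worktop. All holes look alike: a black collar, mouth 33 mm wide, tapering over 11 mm to a 12 mm bore (a guide tube 60 mm long below it).
- start_green (a point): The hole of the wooden stand in which the green screwdriver starts (part of the stand, stays there): centre of its mouth, 120 mm above the worktop. All holes look alike: a black collar, mouth 33 mm wide, tapering over 11 mm to a 12 mm bore (a guide tube 60 mm long below it).
- wood_stand: Fixed brown wooden stand, full at the start: top board 202 by 56 mm, 120 mm high, base 90 mm deep. Origin: centre of its underside, on the worktop; own x roughly away from the robot, own y roughly to the robot's left (turned up to 0.25 rad). Holes at own y = -81, -27, 27, 81 mm, x = 0. Stands beside the steel rack, on either side. A blade must rise up to 112 mm to leave its hole.
- steel_rack: Fixed blue sheet-steel rack, empty at the start: 202 by 58 mm, base 88 mm deep; origin, axes, hole places and collars (mouths 120 mm up) as in the wooden stand. A blade lowered within 10 mm of a hole's centre slides in; the handle's foot rests in the taper. Standing handles reach 230 mm up: carry blades round in front of them.

How it is judged:
At the end, for the whole second after the job is handed in: All four screwdrivers stand in the steel rack in the reverse of their starting left-to-right order, each seated (handle point within 7 mm of its seated height and 12 mm of its hole's axis), upright to within 0.14 rad, released and still (((y of start_red in the frame of wood_stand between -0.101 and -0.061 m and y of handle_red in the frame of steel_rack between 0.069 and 0.093 m) or (y of start_red in the frame of wood_stand between -0.047 and -0.007 m and y of handle_red in the frame of steel_rack between 0.015 and 0.039 m) or (y of start_red in the frame of wood_stand between 0.007 and 0.047 m and y of handle_red in the frame of steel_rack between -0.039 and -0.015 m) or (y of start_red in the frame of wood_stand between 0.061 and 0.101 m and y of handle_red in the frame of steel_rack between -0.093 and -0.069 m)) and x of handle_red in the frame of steel_rack between -0.012 and 0.012 m and z of handle_red in the frame of steel_rack between 0.1997 and 0.2137 m and angle between each of handle_red, handle_yellow, handle_black, handle_green's own y axis and vertical below 0.14 rad and ((y of start_yellow in the frame of wood_stand between -0.101 and -0.061 m and y of handle_yellow in the frame of steel_rack between 0.069 and 0.093 m) or (y of start_yellow in the frame of wood_stand between -0.047 and -0.007 m and y of handle_yellow in the frame of steel_rack between 0.015 and 0.039 m) or (y of start_yellow in the frame of wood_stand between 0.007 and 0.047 m and y of handle_yellow in the frame of steel_rack between -0.039 and -0.015 m) or (y of start_yellow in the frame of wood_stand between 0.061 and 0.101 m and y of handle_yellow in the frame of steel_rack between -0.093 and -0.069 m)) and x of handle_yellow in the frame of steel_rack between -0.012 and 0.012 m and z of handle_yellow in the frame of steel_rack between 0.194 and 0.208 m and ((y of start_black in the frame of wood_stand between -0.101 and -0.061 m and y of handle_black in the frame of steel_rack between 0.069 and 0.093 m) or (y of start_black in the frame of wood_stand between -0.047 and -0.007 m and y of handle_black in the frame of steel_rack between 0.015 and 0.039 m) or (y of start_black in the frame of wood_stand between 0.007 and 0.047 m and y of handle_black in the frame of steel_rack between -0.039 and -0.015 m) or (y of start_black in the frame of wood_stand between 0.061 and 0.101 m and y of handle_black in the frame of steel_rack between -0.093 and -0.069 m)) and x of handle_black in the frame of steel_rack between -0.012 and 0.012 m and z of handle_black in the frame of steel_rack between 0.183 and 0.197 m and ((y of start_green in the frame of wood_stand between -0.101 and -0.061 m and y of handle_green in the frame of steel_rack between 0.069 and 0.093 m) or (y of start_green in the frame of wood_stand between -0.047 and -0.007 m and y of handle_green in the frame of steel_rack between 0.015 and 0.039 m) or (y of start_green in the frame of wood_stand between 0.007 and 0.047 m and y of handle_green in the frame of steel_rack between -0.039 and -0.015 m) or (y of start_green in the frame of wood_stand between 0.061 and 0.101 m and y of handle_green in the frame of steel_rack between -0.093 and -0.069 m)) and x of handle_green in the frame of steel_rack between -0.012 and 0.012 m and z of handle_green in the frame of steel_rack between 0.1665 and 0.1805 m); the robot touches nothing.
It also fails if it takes over 115 s, if anything falls off the work surface, if the arm or the gripper's body presses on something with over 40 N, if the wrist force passes 120 N, or if a joint passes its speed limit or range.

## Robot

A 6-joint arm with a two-finger parallel gripper is mounted at the origin on a cart in front of the work surface, level with it; the furniture and walls round the work are solid. World frame = base frame: x ahead of the robot, y to its left, z up, the work surface at z = 0. Lengths are in m, angles in rad, forces in N, time in s.
With the tool pointing down it reaches from about 0.25 to 0.725 m from the base axis. Payload 4 kg.
Tool frame: the origin (TCP) lies at the very end of the fingers, on their centre line; the grasp point (between the pads) lies bot.tcp_to_grasp behind it (bot.tcp_to_grasp is the distance from the TCP to the grasp point, in m); z points along the fingers, y is the line along which they close (so a half turn about z gives the same grasp; the last joint's range is limited). The gripper opens to 85 mm and grips with 20 to 120 N. Pads are 22 mm wide; open, the fingers measure 114 mm over their backs; the gripper's body (76 mm by 85 mm) begins 54 mm behind the grasp point. The pads swing forward as they close: fully open they stand 13 mm farther back than shut.
Start: joints at [1.336, 0.241, 0.005, 1.335, 0, 1.571], TCP at [0.116, 0.486, 0.231] pointing down, gripper open.
Joint ranges: [-2.72, 2.72], [-1.05, 1.87], [-1.09, 1.28], [-1.99, 2.15], [-1.42, 1.44], [-3.14, 3.14]. Speed limits (rad/s): [2.79, 2.79, 3.14, 3.14, 3.14, 3.14].

## Interface

Orientations are given as a unit quaternion [x, y, z, w].
In Python, from plant import bot, capture, get_calibration, boxes_of, regions_of gives the robot as it stands. The module is installed in compiled form; this text tells all that it offers.
- The arm moves only by the tool arm_command, never from a script. Its argument "rows" is a list of rows, each an object with "slide": the shift along the world's x, y, z in mm, a list of three; "roll": the turn about the world's z in rad. A call has 1 to 12 rows; each row is the pose to reach, as a shift and turn from the pose commanded when the call began; what a row does not reach only later rows make up. A row lasts 1/12 s, in which the tool goes at most 41.7 mm and 7.16 degrees, less where a joint would pass 70% of its speed; a pose out of reach is approached as far as the arm can. A call with a gripper value outside its range is refused whole. "hand" is the opening in per cent of the stroke, from 0 (shut) to 100 (fully open), set as the call begins (left out, the last holds). The fingers move at their own pace and stop on an object; "newtons" is the grip in N (left out, the last holds). Time passes only in rows, so rows that repeat a pose let the fingers close. It gives the time, the measured TCP pose, the force, the opening and the grip force at its end, in the units of the state.
- bot.observe(): the state, without advancing time (a new reading comes with each control period).
- capture(name): name is "side" or "top"; returns (picture, depth): 384x512x3 uint8, red, green, blue; 384x512 float32, m along the optical axis (not along the pixel's ray), 0 where there is no reading.
- get_calibration(name): a dict with "fx", "fy", "cx", "cy" (pixels), "k1" (the pictures are not rectified: a ray, as slopes to the right and down, at radius r is drawn at 1 + k1 r^2 times it, then the intrinsics apply), "R" (3x3) and "t" (3): a world point X has camera coordinates R X + t. Camera axes: x right, y down, z forward; pixel columns grow to the right and rows downward; lengths in m; the calibration is good to about 2 mm. A picture is of the moment at which its call begins. get_calibration takes no time and is no camera call.
- bot.sign_off(): hands the job in; it is judged then, once.
Trained networks look in the newest picture that a camera, given by its name, has taken for a name from the list of things; names that differ only in an ending like _2 or _b are one class to them, and where a whole thing is asked for, a point or a joint stands for the part that bears it (a point fixed in the world has none). Each returns a list of dicts, best first, with "p" (0 to 1); they miss things now and then, are a little off and sometimes report something else, mostly with a low value. They report only what shows in the picture. A call takes as long as a camera call.
- boxes_of(name, camera): "box" ([left, top, right, bottom] in pixels, round what is visible of it).
- regions_of(name, camera): "mask" (384x512 bool, what is visible of it) and "box" ([left, top, right, bottom] in pixels, round what is visible of it).
The state is a dict: "time": time; "q": joint angles; "joint_velocities": joint speeds; "joint_torque": joint torques, N m; "position": TCP position; "orientation": TCP orientation; "wrist_force": force on the tool from outside, world axes, zero at the start; "torque": the same for the moment, N m; "width": opening from 0.0 (shut) to 1.0 (fully open); "gripper_force": force on a finger pad.
Only numpy, scipy, OpenCV 4.12 (cv2) and the standard library are available. Lean on these libraries where they do the work, as an engineer would, in place of code of your own. Each camera call takes 0.05 s, during which the arm holds its last target. There are 200 camera calls.

## Working session

There is one attempt and no reset: what is moved stays moved. The work goes in short steps, Python scripts to look and compute and a tool call to move; the robot and the scene stay as the last step left them, time stands still between calls to the robot, and variables do not carry over. Pictures are saved under pics/ and viewed, at most 14 in all, crops included, and the job is handed in when it is done.

Besides the shell and the picture viewer there is one more tool, called after "Emit:" by a JSON object that holds its "fn" and its "kwargs". arm_command: Moves the arm, as the interface text tells. Its arguments: {"type":"object","properties":{"rows":{"type":"array"},"hand":{"type":"number"},"newtons":{"type":"number"}},"required":["rows"]}

```bash
mkdir -p pics
cat > h.py <<'E'
import numpy as np, cv2
from plant import bot, capture, get_calibration, boxes_of, regions_of
def world(cam, depth, mask):
    c=get_calibration(cam); v,u=np.nonzero(mask&(depth>0)); z=depth[v,u]
    K=np.array([[c['fx'],0,c['cx']],[0,c['fy'],c['cy']],[0,0,1.]])
    p=cv2.undistortPoints(np.stack([u,v],1).astype(np.float64)[:,None],K,np.array([c['k1'],0,0,0.]))[:,0]
    X=np.c_[p*z[:,None],z]
    return (X-np.array(c['t']))@np.array(c['R'])
E
python3 - <<'E'
from h import *
print(bot.observe(), bot.tcp_to_grasp)
for cam in ("top","side"):
    im,d=capture(cam); cv2.imwrite(f"pics/{cam}0.png",im[:,:,::-1])
    c=get_calibration(cam); print(cam,-np.array(c['R']).T@np.array(c['t']))
    for n in ("handle_red","handle_yellow","handle_black","handle_green","wood_stand","steel_rack"):
        for r in regions_of(n,cam)[:2]:
            P=world(cam,d,r['mask'])
            if len(P)==0: print(n,'nodepth');continue
            print(n,round(r['p'],2),np.round(r['box']),len(P),np.median(P,0).round(3),np.percentile(P,[3,97],axis=0).round(3).tolist())
            if n in("wood_stand","steel_rack"):
                T=P[abs(P[:,2]-.12)<.006]
                if len(T)>20: print('  top',cv2.minAreaRect((T[:,:2]*1000).astype(np.float32)))
            else:
                T=P[P[:,2]>P[:,2].max()-.012]; print('  top',T.mean(0).round(4),P[:,2].max())
E
```

```text
{'time': 0.0, 'q': array([ 1.33599732e+00,  2.41427263e-01,  3.73864712e-03,  1.33522065e+00,
       -1.32813980e-05,  1.57081496e+00]), 'joint_velocities': array([-0.00038135, -0.00010619,  0.00025028,  0.00063631, -0.00239962,
        0.00198782]), 'joint_torque': array([ 9.86292762e-04, -3.72318578e+01,  2.52407616e+01,  1.69426971e-02,
        5.98097904e-05, -4.89656145e-06]), 'position': array([0.1161802 , 0.48566312, 0.23041134]), 'orientation': array([ 1.17139190e-01,  9.93114945e-01, -1.04997831e-03, -1.17139755e-04]), 'wrist_force': array([ 1.04629993, -1.00895345, -0.30303728]), 'torque': array([-0.01101928,  0.01231917,  0.02678569]), 'gripper_force': 0.0, 'width': 1.002110923163128} 0.0187
top [0.3208963  0.11025074 1.06626774]
handle_red 0.83 [291. 170. 307. 196.] 335 [0.461 0.032 0.225] [[0.452, 0.019, 0.126], [0.477, 0.044, 0.231]]
  top [0.4657 0.0305 0.2273] 0.23256617687251635
handle_yellow 0.51 [258. 174. 279. 201.] 302 [0.457 0.084 0.219] [[0.449, 0.071, 0.123], [0.472, 0.096, 0.224]]
  top [0.4613 0.0833 0.2215] 0.22653081118192478
handle_black 0.69 [343. 169. 3
[... 1278 characters left out ...]
3] [[0.462, -0.091, 0.122], [0.48, -0.07, 0.212]]
  top [ 0.4697 -0.0819  0.208 ] 0.21347626779476472
handle_green 0.83 [285. 188. 297. 258.] 415 [ 0.464 -0.031  0.162] [[0.459, -0.036, 0.121], [0.478, -0.017, 0.195]]
  top [ 0.4669 -0.0284  0.1913] 0.196397822107712
wood_stand 0.61 [240. 210. 330. 287.] 2869 [0.45  0.01  0.065] [[0.424, -0.099, 0.004], [0.5, 0.094, 0.119]]
  top ((460.77484130859375, -43.23628234863281), (266.8322448730469, 100.16791534423828), 79.87298583984375)
steel_rack 0.63 [207. 176. 253. 242.] 2023 [0.491 0.256 0.064] [[0.452, 0.153, 0.004], [0.543, 0.355, 0.12]]
  top ((493.7347106933594, 219.3826141357422), (266.1795349121094, 62.51530456542969), 76.60601806640625)
```

View pics/top0.png

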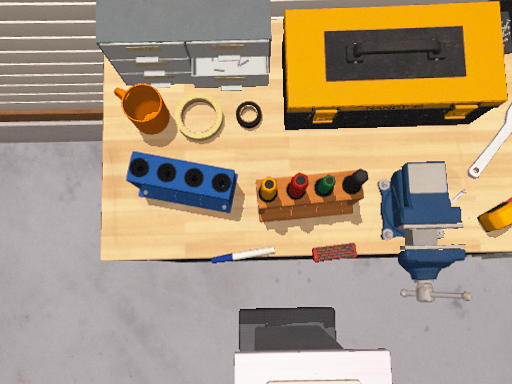

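View pics/side0.png

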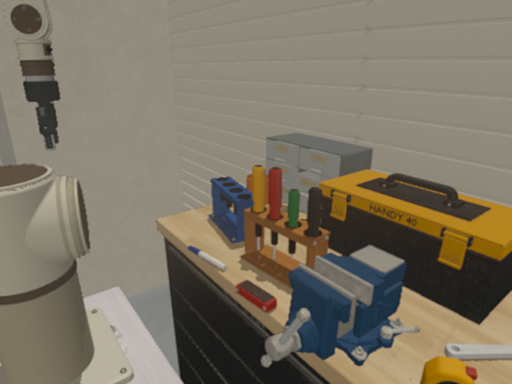

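Emit:
{"fn": "arm_command", "kwargs": {"rows": [{"slide":[0,0,35],"roll":0},{"slide":[0,0,70],"roll":0},{"slide":[30,-34,70],"roll":-0.12},{"slide":[60,-68,70],"roll":-0.24},{"slide":[90,-102,70],"roll":-0.36},{"slide":[115,-134,70],"roll":-0.48},{"slide":[140,-166,70],"roll":-0.6},{"slide":[165,-198,70],"roll":-0.72},{"slide":[190,-230,70],"roll":-0.84},{"slide":[215,-258,70],"roll":-0.96},{"slide":[240,-286,70],"roll":-1.08},{"slide":[265,-312,70],"roll":-1.2}], "hand": 100}}

```text
time: 1.7
position: [0.3824, 0.1721, 0.3017]
orientation: [0.66, 0.751, 0.0, 0.0]
wrist_force: [1.5, 0.8, -0.4]
width: 1.0
gripper_force: 0.0
```

Yellow (268,187), red (298,184), green (326,184) and black (357,180) run left to right in the wood stand. The empty blue rack is to their left at (182,182), the vise to the right.

Emit:
{"fn": "arm_command", "kwargs": {"rows": [{"slide":[27,-30,0],"roll":-0.06},{"slide":[54,-60,0],"roll":-0.06},{"slide":[80,-90,0],"roll":-0.06},{"slide":[80,-90,0],"roll":-0.06},{"slide":[80,-90,-25],"roll":-0.06},{"slide":[80,-90,-50],"roll":-0.06},{"slide":[80,-90,-75],"roll":-0.06},{"slide":[80,-90,-100],"roll":-0.06},{"slide":[80,-90,-118],"roll":-0.06},{"slide":[80,-90,-118],"roll":-0.06}]}}

```text
time: 2.53
position: [0.4582, 0.0841, 0.1795]
orientation: [0.68, 0.734, -0.003, -0.002]
wrist_force: [-0.8, -0.2, -1.2]
width: 1.001
gripper_force: 0.0
```

Emit:
{"fn": "arm_command", "kwargs": {"rows": [{"slide":[0,0,0],"roll":0},{"slide":[0,0,0],"roll":0},{"slide":[0,0,0],"roll":0},{"slide":[0,0,0],"roll":0},{"slide":[0,0,0],"roll":0},{"slide":[0,0,0],"roll":0},{"slide":[0,0,0],"roll":0},{"slide":[0,0,0],"roll":0}], "hand": 0, "newtons": 50}}

```text
time: 3.2
position: [0.4624, 0.0845, 0.1845]
orientation: [0.68, 0.733, 0.001, 0.001]
wrist_force: [1.5, -0.2, 4.8]
width: 0.331
gripper_force: 49.2
```

Emit:
{"fn": "arm_command", "kwargs": {"rows": [{"slide":[0,0,15],"roll":0},{"slide":[0,0,35],"roll":0},{"slide":[0,0,60],"roll":0},{"slide":[0,0,85],"roll":0},{"slide":[0,0,110],"roll":0},{"slide":[0,0,130],"roll":0},{"slide":[0,0,130],"roll":0},{"slide":[8,30,130],"roll":-0.1},{"slide":[16,60,130],"roll":-0.2},{"slide":[24,88,130],"roll":-0.286},{"slide":[24,88,130],"roll":-0.286},{"slide":[24,88,130],"roll":-0.286}]}}

```text
time: 4.2
position: [0.4847, 0.1731, 0.3112]
orientation: [0.776, 0.63, -0.002, -0.001]
wrist_force: [-0.0, 0.5, -1.6]
width: 0.325
gripper_force: 49.6
```

```bash
cat > look.py <<'E'
from h import *
import sys
n=sys.argv[1]; k=sys.argv[2]
print(bot.observe()['position'])
for cam in ("side","top"):
    im,d=capture(cam); cv2.imwrite(f"pics/{cam}{k}.png",im[:,:,::-1])
    for r in regions_of(n,cam)[:1]:
        P=world(cam,d,r['mask']); print(cam,round(r['p'],2),r['box'],len(P))
        for lo in np.arange(.1,.36,.03):
            T=P[(P[:,2]>=lo)&(P[:,2]<lo+.03)]
            if len(T)>5: print(' z',round(lo+.015,3),np.median(T,0).round(4),len(T))
E
python3 look.py handle_yellow 1
```

```text
[0.48466934 0.17314142 0.31119539]
side 0.75 [234.4, 101.8, 248.9, 189.7] 669
 z 0.115 [0.8831 0.7411 0.1131] 12
 z 0.145 [0.4846 0.1708 0.1507] 18
 z 0.175 [0.4843 0.1704 0.1759] 40
 z 0.205 [0.484  0.1709 0.2045] 40
 z 0.235 [0.4806 0.1656 0.2439] 54
 z 0.265 [0.4773 0.1631 0.2656] 132
 z 0.295 [0.4774 0.1617 0.294 ] 153
 z 0.325 [0.4782 0.1614 0.3247] 153
 z 0.355 [0.4786 0.164  0.3446] 60
```

Emit:
{"fn": "arm_command", "kwargs": {"rows": [{"slide":[0,0,-12],"roll":0},{"slide":[0,0,-24],"roll":0},{"slide":[0,0,-36],"roll":0},{"slide":[0,0,-48],"roll":0},{"slide":[0,0,-60],"roll":0},{"slide":[0,0,-72],"roll":0},{"slide":[0,0,-84],"roll":0},{"slide":[0,0,-96],"roll":0},{"slide":[0,0,-108],"roll":0},{"slide":[0,0,-118],"roll":0},{"slide":[0,0,-128],"roll":0},{"slide":[0,0,-128],"roll":0}]}}

```text
time: 5.4
position: [0.4854, 0.1725, 0.1849]
orientation: [0.777, 0.629, 0.001, -0.001]
wrist_force: [0.1, 1.9, 0.7]
width: 0.326
gripper_force: 49.6
```

Emit:
{"fn": "arm_command", "kwargs": {"rows": [{"slide":[0,0,0],"roll":0},{"slide":[0,0,0],"roll":0},{"slide":[0,0,0],"roll":0},{"slide":[0,0,0],"roll":0},{"slide":[0,0,0],"roll":0},{"slide":[0,0,0],"roll":0},{"slide":[0,0,30],"roll":0},{"slide":[0,0,60],"roll":0},{"slide":[0,0,90],"roll":0},{"slide":[0,0,118],"roll":0},{"slide":[0,0,118],"roll":0}], "hand": 100}}

```text
time: 6.32
position: [0.4877, 0.1731, 0.3097]
orientation: [0.777, 0.629, 0.005, 0.002]
wrist_force: [0.4, 0.1, 0.2]
width: 1.003
gripper_force: 0.0
```

```bash
python3 look.py handle_yellow 2;python3 look.py handle_red 3
```

```text
[0.48773358 0.17314175 0.30968308]
side 0.84 [234.3, 157.1, 247.9, 200.2] 443
 z 0.115 [0.4775 0.164  0.1242] 48
 z 0.145 [0.4781 0.1639 0.1469] 105
 z 0.175 [0.4769 0.1643 0.1747] 131
 z 0.205 [0.4772 0.1655 0.2055] 134
 z 0.235 [0.481  0.1718 0.2224] 24
[0.48483602 0.17211099 0.30226222]
side 0.74 [268.8, 165.9, 280.9, 262.3] 754
 z 0.115 [0.4601 0.0218 0.124 ] 75
 z 0.145 [0.4589 0.0206 0.1472] 157
 z 0.175 [0.458  0.0196 0.1751] 184
 z 0.205 [0.4578 0.0204 0.2049] 191
 z 0.235 [0.461  0.0244 0.2261] 81
top 0.76 [293.5, 170.9, 307.1, 193.3] 186
 z 0.205 [0.454  0.0248 0.2101] 13
 z 0.235 [0.4665 0.029  0.228 ] 169
```

Emit:
{"fn": "arm_command", "kwargs": {"rows": [{"slide":[-4,-30,0],"roll":0.1},{"slide":[-8,-65,0],"roll":0.2},{"slide":[-13,-100,0],"roll":0.286},{"slide":[-16,-125,0],"roll":0.286},{"slide":[-18,-143,0],"roll":0.286},{"slide":[-18,-143,0],"roll":0.286},{"slide":[-18,-143,-25],"roll":0.286},{"slide":[-18,-143,-50],"roll":0.286},{"slide":[-18,-143,-75],"roll":0.286},{"slide":[-18,-143,-100],"roll":0.286},{"slide":[-18,-143,-113],"roll":0.286},{"slide":[-18,-143,-113],"roll":0.286}]}}

```text
time: 7.72
position: [0.4646, 0.0298, 0.1865]
orientation: [0.679, 0.734, -0.003, -0.003]
wrist_force: [-1.0, -0.6, -0.1]
width: 1.0
gripper_force: 0.0
```

Emit:
{"fn": "arm_command", "kwargs": {"rows": [{"slide":[0,0,0],"roll":0},{"slide":[0,0,0],"roll":0},{"slide":[0,0,0],"roll":0},{"slide":[0,0,0],"roll":0},{"slide":[0,0,0],"roll":0},{"slide":[0,0,0],"roll":0},{"slide":[0,0,0],"roll":0},{"slide":[0,0,0],"roll":0}], "hand": 0}}

```text
time: 8.38
position: [0.4679, 0.0293, 0.1914]
orientation: [0.68, 0.733, 0.001, 0.001]
wrist_force: [-0.7, -0.1, 5.4]
width: 0.34
gripper_force: 49.1
```

Emit:
{"fn": "arm_command", "kwargs": {"rows": [{"slide":[0,0,20],"roll":0},{"slide":[0,0,45],"roll":0},{"slide":[0,0,75],"roll":0},{"slide":[0,0,105],"roll":0},{"slide":[0,0,135],"roll":0},{"slide":[0,0,135],"roll":0},{"slide":[-20,10,135],"roll":0},{"slide":[-40,30,135],"roll":-0.06},{"slide":[-57,60,135],"roll":-0.12},{"slide":[-57,95,135],"roll":-0.18},{"slide":[-57,130,135],"roll":-0.24},{"slide":[-57,165,135],"roll":-0.286}]}}

```text
time: 9.38
position: [0.4096, 0.1954, 0.3247]
orientation: [0.778, 0.628, -0.0, 0.0]
wrist_force: [0.4, -0.2, -1.2]
width: 0.34
gripper_force: 50.1
```

Emit:
{"fn": "arm_command", "kwargs": {"rows": [{"slide":[0,31,0],"roll":0},{"slide":[0,31,0],"roll":0},{"slide":[25,31,0],"roll":0},{"slide":[50,31,0],"roll":0},{"slide":[75,31,0],"roll":0},{"slide":[87,31,0],"roll":0},{"slide":[87,31,0],"roll":0},{"slide":[87,31,0],"roll":0}]}}

```text
time: 10.05
position: [0.4972, 0.2247, 0.3237]
orientation: [0.778, 0.629, -0.001, -0.0]
wrist_force: [0.5, -0.9, -1.0]
width: 0.34
gripper_force: 50.2
```

```bash
python3 look.py handle_red 4
```

```text
[0.49724331 0.22467121 0.32374471]
side 0.64 [228.3, 97.9, 239.6, 182.1] 536
 z 0.145 [0.4961 0.2249 0.1473] 18
 z 0.235 [0.495  0.2178 0.248 ] 14
 z 0.265 [0.4893 0.2156 0.2638] 118
 z 0.295 [0.4883 0.2144 0.2955] 139
 z 0.325 [0.4899 0.2143 0.3251] 147
 z 0.355 [0.4927 0.2151 0.3514] 95
```

Emit:
{"fn": "arm_command", "kwargs": {"rows": [{"slide":[0,0,-12],"roll":0},{"slide":[0,0,-24],"roll":0},{"slide":[0,0,-36],"roll":0},{"slide":[0,0,-48],"roll":0},{"slide":[0,0,-60],"roll":0},{"slide":[0,0,-72],"roll":0},{"slide":[0,0,-84],"roll":0},{"slide":[0,0,-96],"roll":0},{"slide":[0,0,-108],"roll":0},{"slide":[0,0,-120],"roll":0},{"slide":[0,0,-133],"roll":0},{"slide":[0,0,-133],"roll":0}]}}

```text
time: 11.25
position: [0.4969, 0.2252, 0.1919]
orientation: [0.777, 0.629, 0.0, 0.0]
wrist_force: [1.6, 0.0, -0.9]
width: 0.339
gripper_force: 50.1
```

Emit:
{"fn": "arm_command", "kwargs": {"rows": [{"slide":[0,0,0],"roll":0},{"slide":[0,0,0],"roll":0},{"slide":[0,0,0],"roll":0},{"slide":[0,0,0],"roll":0},{"slide":[0,0,0],"roll":0},{"slide":[0,0,0],"roll":0},{"slide":[0,0,30],"roll":0},{"slide":[0,0,60],"roll":0},{"slide":[0,0,90],"roll":0},{"slide":[0,0,110],"roll":0},{"slide":[0,0,110],"roll":0}], "hand": 100}}

```text
time: 12.17
position: [0.4993, 0.2261, 0.3077]
orientation: [0.777, 0.629, 0.005, 0.001]
wrist_force: [1.3, -0.2, 0.1]
width: 1.0
gripper_force: 0.0
```

```bash
python3 look.py handle_red 5;python3 look.py handle_green 6
```

```text
[0.49930817 0.22613917 0.30774544]
side 0.88 [232.2, 149.6, 242.2, 194.8] 321
 z 0.115 [0.4876 0.2177 0.1244] 30
 z 0.145 [0.4866 0.2184 0.145 ] 73
 z 0.175 [0.486  0.2186 0.1755] 76
 z 0.205 [0.4867 0.2171 0.2091] 90
 z 0.235 [0.4932 0.218  0.2257] 52
[0.49679474 0.22503022 0.30100489]
side 0.61 [286.2, 186.1, 299.9, 257.5] 473
 z 0.115 [ 0.4653 -0.0299  0.1217] 74
 z 0.145 [ 0.4636 -0.0318  0.1463] 151
 z 0.175 [ 0.464  -0.0328  0.1751] 164
 z 0.205 [ 0.467  -0.0284  0.1938] 52
top 0.68 [321.3, 174.6, 334.5, 195.8] 225
 z 0.115 [ 0.4646 -0.0173  0.1203] 27
 z 0.145 [ 0.4628 -0.0158  0.1509] 35
 z 0.175 [ 0.4631 -0.0162  0.179 ] 49
 z 0.205 [ 0.4708 -0.0235  0.1944] 114
```

Emit:
{"fn": "arm_command", "kwargs": {"rows": [{"slide":[-3,-30,0],"roll":0.05},{"slide":[-7,-65,0],"roll":0.12},{"slide":[-10,-100,0],"roll":0.2},{"slide":[-14,-135,0],"roll":0.286},{"slide":[-18,-170,0],"roll":0.286},{"slide":[-22,-205,0],"roll":0.286},{"slide":[-24,-235,0],"roll":0.286},{"slide":[-26,-249,0],"roll":0.286},{"slide":[-26,-249,0],"roll":0.286},{"slide":[-26,-249,-25],"roll":0.286},{"slide":[-26,-249,-50],"roll":0.286},{"slide":[-26,-249,-75],"roll":0.286}]}}

```text
time: 13.57
position: [0.4715, -0.0231, 0.2264]
orientation: [0.68, 0.734, 0.001, 0.0]
wrist_force: [0.5, 0.5, -0.9]
width: 1.001
gripper_force: 0.0
```

Emit:
{"fn": "arm_command", "kwargs": {"rows": [{"slide":[0,0,-25],"roll":0},{"slide":[0,0,-45],"roll":0},{"slide":[0,0,-63],"roll":0},{"slide":[0,0,-63],"roll":0},{"slide":[0,0,-63],"roll":0}]}}

```text
time: 13.98
position: [0.4704, -0.0229, 0.1634]
orientation: [0.679, 0.734, -0.001, -0.001]
wrist_force: [1.4, 0.0, -0.5]
width: 0.996
gripper_force: 0.0
```

Emit:
{"fn": "arm_command", "kwargs": {"rows": [{"slide":[0,0,0],"roll":0},{"slide":[0,0,0],"roll":0},{"slide":[0,0,0],"roll":0},{"slide":[0,0,0],"roll":0},{"slide":[0,0,0],"roll":0},{"slide":[0,0,0],"roll":0},{"slide":[0,0,0],"roll":0},{"slide":[0,0,0],"roll":0}], "hand": 0}}

```text
time: 14.65
position: [0.4717, -0.0238, 0.165]
orientation: [0.68, 0.733, 0.0, 0.0]
wrist_force: [-1.1, 0.8, 4.5]
width: 0.265
gripper_force: 48.9
```

Emit:
{"fn": "arm_command", "kwargs": {"rows": [{"slide":[0,0,20],"roll":0},{"slide":[0,0,45],"roll":0},{"slide":[0,0,75],"roll":0},{"slide":[0,0,105],"roll":0},{"slide":[0,0,125],"roll":0},{"slide":[-20,15,125],"roll":0},{"slide":[-45,40,125],"roll":-0.06},{"slide":[-71,65,125],"roll":-0.12},{"slide":[-71,100,125],"roll":-0.18},{"slide":[-71,135,125],"roll":-0.24},{"slide":[-71,170,125],"roll":-0.286},{"slide":[-71,205,125],"roll":-0.286}]}}

```text
time: 15.65
position: [0.3997, 0.1826, 0.289]
orientation: [0.778, 0.628, -0.0, 0.0]
wrist_force: [0.9, -0.4, -0.9]
width: 0.265
gripper_force: 49.6
```

Emit:
{"fn": "arm_command", "kwargs": {"rows": [{"slide":[0,35,0],"roll":0},{"slide":[0,70,0],"roll":0},{"slide":[0,97,0],"roll":0},{"slide":[0,97,0],"roll":0},{"slide":[25,97,0],"roll":0},{"slide":[50,97,0],"roll":0},{"slide":[75,97,0],"roll":0},{"slide":[95,97,0],"roll":0},{"slide":[108,97,0],"roll":0},{"slide":[108,97,0],"roll":0},{"slide":[108,97,0],"roll":0}]}}

```text
time: 16.57
position: [0.5084, 0.2774, 0.2881]
orientation: [0.778, 0.629, -0.001, -0.0]
wrist_force: [-0.2, 0.4, -1.0]
width: 0.264
gripper_force: 49.6
```

```bash
python3 look.py handle_green 7
```

```text
[0.50837666 0.27744586 0.28809017]
side 0.53 [221.1, 115.3, 232.9, 144.6] 214
 z 0.235 [0.5028 0.2696 0.2446] 29
 z 0.265 [0.5019 0.2692 0.2649] 91
 z 0.295 [0.5029 0.268  0.2935] 80
 z 0.325 [0.5039 0.2684 0.3138] 14
```

Emit:
{"fn": "arm_command", "kwargs": {"rows": [{"slide":[0,0,-12],"roll":0},{"slide":[0,0,-24],"roll":0},{"slide":[0,0,-36],"roll":0},{"slide":[0,0,-48],"roll":0},{"slide":[0,0,-60],"roll":0},{"slide":[0,0,-72],"roll":0},{"slide":[0,0,-84],"roll":0},{"slide":[0,0,-96],"roll":0},{"slide":[0,0,-106],"roll":0},{"slide":[0,0,-115],"roll":0},{"slide":[0,0,-123],"roll":0},{"slide":[0,0,-123],"roll":0}]}}

```text
time: 17.77
position: [0.5082, 0.2784, 0.1656]
orientation: [0.777, 0.629, 0.0, 0.0]
wrist_force: [0.2, 0.3, -0.9]
width: 0.268
gripper_force: 49.6
```

Emit:
{"fn": "arm_command", "kwargs": {"rows": [{"slide":[0,0,0],"roll":0},{"slide":[0,0,0],"roll":0},{"slide":[0,0,0],"roll":0},{"slide":[0,0,0],"roll":0},{"slide":[0,0,0],"roll":0},{"slide":[0,0,0],"roll":0},{"slide":[0,0,30],"roll":0},{"slide":[0,0,60],"roll":0},{"slide":[0,0,90],"roll":0},{"slide":[0,0,115],"roll":0},{"slide":[0,0,135],"roll":0},{"slide":[0,0,135],"roll":0}], "hand": 100}}

```text
time: 18.77
position: [0.5101, 0.2792, 0.3068]
orientation: [0.777, 0.629, 0.005, 0.001]
wrist_force: [-0.3, -0.1, 0.3]
width: 1.0
gripper_force: 0.0
```

```bash
python3 look.py handle_green 8;python3 look.py handle_black 9
```

```text
[0.51006007 0.27919957 0.30681201]
side 0.51 [223.9, 157.2, 230.7, 185.8] 153
 z 0.115 [0.5025 0.2711 0.1246] 21
 z 0.145 [0.4994 0.2726 0.1452] 61
 z 0.175 [0.5009 0.2728 0.174 ] 61
 z 0.205 [0.5033 0.2737 0.193 ] 10
[0.50787679 0.27802951 0.3000334 ]
side 0.9 [304.0, 188.7, 323.1, 239.6] 636
 z 0.115 [ 0.4671 -0.085   0.1244] 73
 z 0.145 [ 0.4666 -0.0856  0.147 ] 175
 z 0.175 [ 0.4671 -0.0868  0.176 ] 203
 z 0.205 [ 0.4674 -0.084   0.2033] 185
top 0.86 [343.8, 172.0, 366.1, 192.0] 304
 z 0.115 [ 0.4678 -0.0702  0.1248] 25
 z 0.145 [ 0.4671 -0.0672  0.1516] 34
 z 0.175 [ 0.4671 -0.0675  0.1757] 53
 z 0.205 [ 0.4737 -0.0744  0.2106] 192
```

Emit:
{"fn": "arm_command", "kwargs": {"rows": [{"slide":[-3,-35,0],"roll":0.05},{"slide":[-7,-70,0],"roll":0.12},{"slide":[-10,-105,0],"roll":0.2},{"slide":[-13,-140,0],"roll":0.286},{"slide":[-16,-175,0],"roll":0.286},{"slide":[-19,-210,0],"roll":0.286},{"slide":[-22,-245,0],"roll":0.286},{"slide":[-26,-280,0],"roll":0.286},{"slide":[-30,-315,0],"roll":0.286},{"slide":[-32,-340,0],"roll":0.286},{"slide":[-33,-355,0],"roll":0.286},{"slide":[-33,-355,0],"roll":0.286}]}}

```text
time: 20.17
position: [0.4747, -0.0795, 0.3008]
orientation: [0.681, 0.732, -0.001, -0.0]
wrist_force: [0.6, 0.5, 0.1]
width: 1.0
gripper_force: 0.0
```

Emit:
{"fn": "arm_command", "kwargs": {"rows": [{"slide":[0,0,-25],"roll":0},{"slide":[0,0,-50],"roll":0},{"slide":[0,0,-75],"roll":0},{"slide":[0,0,-100],"roll":0},{"slide":[0,0,-122],"roll":0},{"slide":[0,0,-122],"roll":0},{"slide":[0,0,-122],"roll":0}]}}

```text
time: 20.75
position: [0.4742, -0.0758, 0.1783]
orientation: [0.679, 0.734, -0.001, -0.002]
wrist_force: [0.3, 0.3, -0.2]
width: 0.997
gripper_force: 0.0
```

Emit:
{"fn": "arm_command", "kwargs": {"rows": [{"slide":[0,0,0],"roll":0},{"slide":[0,0,0],"roll":0},{"slide":[0,0,0],"roll":0},{"slide":[0,0,0],"roll":0},{"slide":[0,0,0],"roll":0},{"slide":[0,0,0],"roll":0},{"slide":[0,0,0],"roll":0},{"slide":[0,0,0],"roll":0}], "hand": 0}}

```text
time: 21.42
position: [0.4758, -0.0768, 0.1802]
orientation: [0.68, 0.733, 0.0, 0.001]
wrist_force: [-0.2, -0.2, 4.6]
width: 0.304
gripper_force: 49.0
```

Emit:
{"fn": "arm_command", "kwargs": {"rows": [{"slide":[0,0,20],"roll":0},{"slide":[0,0,45],"roll":0},{"slide":[0,0,75],"roll":0},{"slide":[0,0,105],"roll":0},{"slide":[0,0,130],"roll":0},{"slide":[-20,15,130],"roll":0},{"slide":[-45,40,130],"roll":-0.06},{"slide":[-75,65,130],"roll":-0.12},{"slide":[-75,100,130],"roll":-0.18},{"slide":[-75,135,130],"roll":-0.24},{"slide":[-75,170,130],"roll":-0.286},{"slide":[-75,205,130],"roll":-0.286}]}}

```text
time: 22.42
position: [0.3996, 0.1296, 0.3091]
orientation: [0.778, 0.628, -0.0, 0.0]
wrist_force: [1.3, 0.5, -0.3]
width: 0.305
gripper_force: 49.7
```

Emit:
{"fn": "arm_command", "kwargs": {"rows": [{"slide":[0,35,0],"roll":0},{"slide":[0,70,0],"roll":0},{"slide":[0,105,0],"roll":0},{"slide":[0,140,0],"roll":0},{"slide":[0,175,0],"roll":0},{"slide":[0,203,0],"roll":0},{"slide":[20,203,0],"roll":0},{"slide":[45,203,0],"roll":0},{"slide":[75,203,0],"roll":0},{"slide":[105,203,0],"roll":0},{"slide":[119,203,0],"roll":0},{"slide":[119,203,0],"roll":0}]}}

```text
time: 23.42
position: [0.5218, 0.3306, 0.3066]
orientation: [0.778, 0.628, -0.001, 0.0]
wrist_force: [-0.6, -0.1, -1.4]
width: 0.305
gripper_force: 49.8
```

```bash
python3 look.py handle_black 10
```

```text
[0.52184873 0.3306485  0.30658126]
side 0.61 [214.6, 103.6, 227.8, 159.9] 383
 z 0.115 [0.8828 0.9571 0.114 ] 11
 z 0.145 [0.8841 0.8827 0.1399] 9
 z 0.175 [0.5205 0.3282 0.1796] 14
 z 0.205 [0.5192 0.3275 0.1962] 9
 z 0.235 [0.5181 0.3234 0.2429] 40
 z 0.265 [0.5145 0.3216 0.2664] 94
 z 0.295 [0.5148 0.3202 0.2942] 99
 z 0.325 [0.516  0.3211 0.3236] 94
```

Well aligned; lower.

Emit:
{"fn": "arm_command", "kwargs": {"rows": [{"slide":[0,0,-12],"roll":0},{"slide":[0,0,-24],"roll":0},{"slide":[0,0,-36],"roll":0},{"slide":[0,0,-48],"roll":0},{"slide":[0,0,-60],"roll":0},{"slide":[0,0,-72],"roll":0},{"slide":[0,0,-84],"roll":0},{"slide":[0,0,-96],"roll":0},{"slide":[0,0,-108],"roll":0},{"slide":[0,0,-119],"roll":0},{"slide":[0,0,-128],"roll":0},{"slide":[0,0,-128],"roll":0}]}}

```text
time: 24.62
position: [0.519, 0.3315, 0.1815]
orientation: [0.777, 0.629, 0.001, 0.0]
wrist_force: [0.8, 0.4, -0.6]
width: 0.303
gripper_force: 49.8
```

Emit:
{"fn": "arm_command", "kwargs": {"rows": [{"slide":[0,0,0],"roll":0},{"slide":[0,0,0],"roll":0},{"slide":[0,0,0],"roll":0},{"slide":[0,0,0],"roll":0},{"slide":[0,0,0],"roll":0},{"slide":[0,0,0],"roll":0},{"slide":[0,0,30],"roll":0},{"slide":[0,0,60],"roll":0},{"slide":[0,0,90],"roll":0},{"slide":[0,0,120],"roll":0},{"slide":[0,0,120],"roll":0}], "hand": 100}}

```text
time: 25.53
position: [0.5213, 0.3325, 0.3088]
orientation: [0.777, 0.629, 0.006, 0.001]
wrist_force: [-0.8, 0.1, 0.9]
width: 1.001
gripper_force: 0.0
```

Emit:
{"fn": "arm_command", "kwargs": {"rows": [{"slide":[-30,0,0],"roll":0},{"slide":[-60,0,0],"roll":0},{"slide":[-90,0,0],"roll":0},{"slide":[-120,0,0],"roll":0},{"slide":[-150,0,0],"roll":0},{"slide":[-180,0,0],"roll":0},{"slide":[-180,0,0],"roll":0},{"slide":[-180,0,0],"roll":0}]}}

```text
time: 26.2
position: [0.3383, 0.3314, 0.3019]
orientation: [0.777, 0.63, 0.001, -0.0]
wrist_force: [0.5, 0.5, -0.4]
width: 1.001
gripper_force: 0.0
```

```bash
for c in black green red yellow; do python3 look.py handle_$c 11$c; done; python3 -c "
import cv2
a=cv2.imread('pics/top11red.png')[130:250,100:300];b=cv2.imread('pics/side11red.png')[130:250,180:380]
cv2.imwrite('pics/f.png',cv2.resize(cv2.hconcat([a,b]),None,fx=2,fy=2))"
```

```text
[0.33827408 0.33138458 0.30192222]
side 0.71 [214.9, 148.8, 225.4, 206.0] 248
 z 0.115 [0.5112 0.3236 0.1244] 25
 z 0.145 [0.511  0.3242 0.1457] 66
 z 0.175 [0.5129 0.3239 0.1756] 76
 z 0.205 [0.5163 0.3244 0.2015] 74
top 0.83 [117.5, 149.4, 143.9, 172.4] 411
 z 0.115 [0.5115 0.3241 0.1241] 42
 z 0.145 [0.5115 0.3232 0.1499] 54
 z 0.175 [0.5122 0.3235 0.1753] 83
 z 0.205 [0.5197 0.3315 0.2096] 212
[0.34032953 0.33140014 0.30111241]
top 0.66 [155.7, 157.5, 172.7, 178.1] 251
 z 0.115 [0.4998 0.2706 0.1228] 28
 z 0.145 [0.4993 0.271  0.1473] 44
 z 0.175 [0.501  0.2709 0.176 ] 67
 z 0.205 [0.5089 0.2775 0.1945] 112
[0.34003241 0.33120361 0.30091421]
side 0.61 [230.8, 149.2, 240.4, 193.5] 302
 z 0.115 [0.4874 0.218  0.125 ] 30
 z 0.145 [0.487  0.218  0.1442] 67
 z 0.175 [0.486  0.2187 0.177 ] 62
 z 0.205 [0.4865 0.218  0.2079] 87
 z 0.235 [0.4931 0.2174 0.2252] 52
top 0.95 [178.1, 157.4, 201.2, 186.3] 409
 z 0.115 [0.4889 0.2198 0.1269] 25
 z 0.145 [0.4857 0.2178 0.1521] 35
 z 0.175 [0.4861 0.2174 0.1742] 62
 z 0.205 [0.4869 0.218  0.2066] 74
 z 0.235 [0.4972 0.2247 0.2277] 209
[0.33956604 0.33121529 0.3011216 ]
side 0.59 [235.1, 157.0, 248.4, 200.8] 475
 z 0.115 [0.4797 0.1634 0.1242] 53
 z 0.145 [0.4794 0.1642 0.1458] 119
 z 0.175 [0.4759 0.1638 0.1745] 133
 z 0.205 [0.4764 0.165  0.2048] 133
 z 0.235 [0.4795 0.1721 0.2227] 22
top 0.86 [207.7, 165.6, 229.0, 189.0] 342
 z 0.115 [0.4764 0.1638 0.124 ] 32
 z 0.145 [0.4745 0.1667 0.1524] 26
 z 0.175 [0.4733 0.1651 0.1765] 45
 z 0.205 [0.4754 0.1719 0.2159] 95
 z 0.235 [0.4834 0.1756 0.2223] 144
```

View pics/f.png

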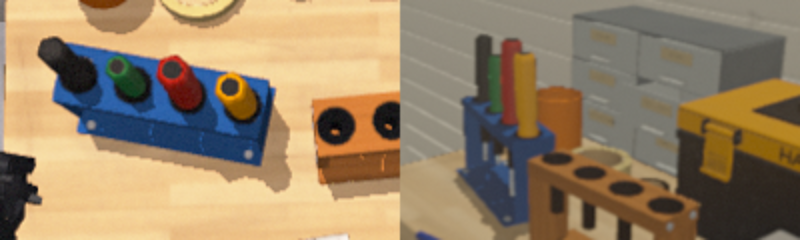

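All four stand upright and seated in the rack, left to right black, green, red, yellow (crop pixels 65, 125, 180 and 237 across). The wooden stand is empty and the gripper is clear.

```bash
python3 -c "
from plant import bot
print(bot.sign_off())"
```

```text
the job is handed in; nothing more can be done
None
```

All four screwdrivers stand seated in the steel rack in reverse order (left to right: black, green, red, yellow), and I handed the job in after about 27 s of robot time; no verdict was returned.

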